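Lock the clamp post with the long T-key

TASK

Take the T-key out of its wooden stand, lower it down the bore of the blue clamp post, feel for the square stem at the bottom and push the key fully down over it before turning it, without forcing the sprung stem down. Then turn it clockwise until it meets its stop, draw the key out and stand it back upright in the stand. Leave the other things on the saw table alone.

Things in the scene. Friction and masses are not known exactly. Their poses are not given: they have to be found in the camera images.
- post: Blue clamp post fixed to the saw table: square foot 80x80x12 with a bolt at each corner, round column 58 across, 90 high, with an upright bore 36 across down to the table. Origin at the centre of its underside, on the bore axis; z up, x and y square to the sides of the foot.
- post_mouth (a point): Centre of the bore's mouth, on top of the post. On the bore axis below it stands the dark square stem, 18 across flats, its top (bevelled to 15.6 over the last 2) 30 above the table. At the start the stem's flats are turned by up to 0.7 rad either way from the sides of the post's foot; this angle is not measured and has to be felt.
- lock_stem (a joint): Turn of the square stem in rad from its start: 0 unlocked, grows as it turns clockwise seen from above, rigid stop at 0.9 (locked). Stiff (about 0.12 N m) and stays where it is left.
- stem_push (a joint): How far the stem is pushed down, m; 0 at rest. A spring carries it (2.4 N to start, then 1.2 N per mm, bottom of travel at 0.010): it yields when the key stands on top of it, and springs up into the key's socket when the squares line up. Beyond 0.008 (12 N) it is being forced.
- key: Loose steel T-key, 0.24 to 0.38 kg, 145 long, standing in the stand. Origin: centre of its open lower end; z up the shank, x along the handle bar. Lower end 33 across with a square socket 20 across, 18 deep, flats along x and y; shank 13 across; bar 90 long, 12 wide, 12 high, its middle 139 above the origin: grip it there. Fully down on the stem, its lower end is 12 above the table.
- stand: Round wooden stand for the key, 72 across, 50 high, fixed. Origin at the centre of its underside. Upright round hole 37 across, 40 deep with a flat floor; the key may stand in it at any angle.
- stand_floor (a point): Centre of the floor of the stand's hole, 10 above the table; the key's origin is here when it stands in the stand.
- wax_tin: Green round wax tin, 71 across, 36 high, loose behind the work; leave alone. Origin at the centre of its underside.
- offcut: Grey wooden off-cut 36x55x36, loose; leave alone. Origin at the centre of its underside.
- wedge: Grey wooden wedge 26x70x20, loose; leave alone. Origin at the centre of its underside.
Mind the look-alikes: they are no part of the job. There is more than one size of the key; the job needs the largest.

How it is judged:
By the outcome, as a careful person would: the job done as asked, in the order asked, and still so for the second after the job is handed in, with the robot touching nothing.
It also fails if it takes over 72 s, if anything falls off the work surface, if the arm or the gripper's body presses on something with over 40 N, if the wrist force passes 120 N, or if a joint passes its speed limit or range.

ROBOT

A 6-joint arm with a two-finger parallel gripper is mounted at the origin on a cart in front of the work surface, level with it; the furniture and walls round the work are solid. World frame = base frame: x ahead of the robot, y to its left, z up, the work surface at z = 0. Lengths are in m, angles in degrees, forces in N, time in s.
With the tool pointing down it reaches from about 0.25 to 0.725 m from the base axis. Payload 4 kg.
Tool frame: the origin (TCP) lies at the very end of the fingers, on their centre line; the grasp point (between the pads) lies 19 mm behind it (arm.tcp_to_grasp is the distance from the TCP to the grasp point, in m); z points along the fingers, y is the line along which they close (so a half turn about z gives the same grasp; the last joint's range is limited). The gripper opens to 85 mm and grips with 20 to 120 N. Pads are 22 mm wide; open, the fingers measure 114 mm over their backs; the gripper's body (76 mm by 85 mm) begins 54 mm behind the grasp point. The pads swing forward as they close: fully open they stand 13 mm farther back than shut.
Start: joints at [63.14, 13.785, 0.286, 76.501, 0, 90], TCP at [0.226, 0.446, 0.231] pointing down, gripper open.
Joint ranges: [-155.79, 155.79], [-60.16, 107.12], [-62.33, 73.08], [-114, 123.19], [-81.49, 82.49], [-180, 180]. Speed limits (degrees/s): [159.86, 159.86, 180, 180, 180, 180].

INTERFACE

Orientations are given as [roll, pitch, yaw] about the fixed x, y, z axes, in that order (R = Rz(yaw) Ry(pitch) Rx(roll)).
In Python, from rig import arm, vision, finder gives the robot as it stands.
- The arm moves only by the tool play_rows, never from a script. Its argument "deltas" is a list that holds one entry, the list of rows, each a list of 5 numbers: the finger opening in m, from 0 to 0.0854, then the shift along the tool's x, y, z in m, then the turn about the tool's z in rad. A call has 1 to 5 rows; each row is the pose to reach, as a shift and turn from the pose commanded when the call began, along the tool's axes at that moment; what a row does not reach only later rows make up. A row lasts 1/10 s, in which the tool goes at most 50 mm and 8.59 degrees, less where a joint would pass 70% of its speed; a pose out of reach is approached as far as the arm can. A call with a gripper value outside its range is refused whole. The fingers move at their own pace and stop on an object; "newtons" is the grip in N (left out, the last holds). Time passes only in rows, so rows that repeat a pose let the fingers close. It gives the time, the measured TCP pose, the force, the opening and the grip force at its end, in the units of the state.
- arm.get_obs(): the state, without advancing time (a new reading comes with each control period).
- vision.read_camera(name): name is "scene" or "top" or "wrist"; returns a dict with "image" (384x512x3 uint8, red, green, blue), "vfov" (degrees; the focal length in pixels is half the picture's height over the tangent of half this angle, whatever the lens; pixels are square), "cx", "cy" (the principal point, pixels), "camera_from_world" (4x4, takes a point from world to camera coordinates). Camera axes: x right, y down, z forward; pixel columns grow to the right and rows downward; lengths in m; the calibration is good to about 2 mm. The wrist camera is an equidistant fisheye: a pixel r from the principal point sees the ray r / f radians off the axis. A picture is of the moment at which its call begins. There is no depth.
- arm.sign_off(): hands the job in; it is judged then, once.
Trained networks look in the newest picture that a camera, given by its name, has taken for a name from the list of things; names that differ only in an ending like _2 or _b are one class to them, and where a whole thing is asked for, a point or a joint stands for the part that bears it (a point fixed in the world has none). Each returns a list of dicts, best first, with "score" (0 to 1); they miss things now and then, are a little off and sometimes report something else, mostly with a low value. They report only what shows in the picture. A call takes as long as a camera call. They do not tell look-alikes from the thing itself.
- finder.cut_out(camera, label): "pixels" (384x512 bool, what is visible of it) and "bbox" ([left, top, right, bottom] in pixels, round what is visible of it).
- finder.place_of(camera, label): "location" ([column, row] in pixels: a listed point, or the origin of a listed thing).
The state is a dict: "time_s": time; "joint_pos": joint angles; "joint_velocities": joint speeds; "tau": joint torques, N m; "tool_pos": TCP position; "tool_rot": TCP orientation; "contact_force": force on the tool from outside, world axes, zero at the start; "ft_torque": the same for the moment, N m; "gripper_width": opening from 0.0 (shut) to 1.0 (fully open); "gripper_force": force on a finger pad.
Only numpy, scipy, OpenCV 4.12 (cv2) and the standard library are available. Lean on these libraries where they do the work, as an engineer would, in place of code of your own. Each camera call takes 0.05 s, during which the arm holds its last target. There are 200 camera calls.

## Working session

There is one attempt and no reset: what is moved stays moved. The work goes in short steps, Python scripts to look and compute and a tool call to move; the robot and the scene stay as the last step left them, time stands still between calls to the robot, and variables do not carry over. Pictures are saved under pics/ and viewed, at most 10 in all, crops included, and the job is handed in when it is done.

Besides the shell and the picture viewer there is one more tool, called after "Call:" in YAML: its name, and indented under it one key for each argument. play_rows: Moves the arm, as the interface text tells. Its arguments: {"type":"object","properties":{"deltas":{"type":"array"},"newtons":{"type":"number"}},"required":["deltas"]}

```bash
ls; mkdir -p pics
cat > h.py <<'E'
import numpy as np, cv2
from rig import arm, vision, finder
def ray(cam,px):
    f=cam['image'].shape[0]/2/np.tan(np.radians(cam['vfov'])/2)
    u=(px[0]-cam['cx'])/f; v=(px[1]-cam['cy'])/f
    if cam.get('fish'):
        r=np.hypot(u,v); s=np.sin(r)/r if r>1e-9 else 1; d=np.array([u*s,v*s,np.cos(r)])
    else: d=np.array([u,v,1.])
    T=cam['camera_from_world']; R=T[:3,:3]
    return -R.T@T[:3,3], R.T@d
def at_z(cam,px,z):
    o,d=ray(cam,px); return o+d*(z-o[2])/d[2]
def proj(cam,p):
    T=np.array(cam['camera_from_world']); c=T[:3,:3]@np.array(p)+T[:3,3]
    f=cam['image'].shape[0]/2/np.tan(np.radians(cam['vfov'])/2)
    if cam.get('fish'):
        r=np.hypot(c[0],c[1]); th=np.arctan2(r,c[2]); return np.array([cam['cx'],cam['cy']])+f*th*c[:2]/max(r,1e-9)
    return np.array([cam['cx'],cam['cy']])+f*c[:2]/c[2]
def shot(n):
    c=vision.read_camera(n); c['camera_from_world']=np.array(c['camera_from_world']); c['fish']=n=='wrist'; return c
def save(c,name): cv2.imwrite(f'pics/{name}.png',c['image'][...,::-1])
E
python3 - <<'E'
from h import *
a=shot('scene');b=shot('top')
im=np.hstack([a['image'],b['image']]); cv2.imwrite('pics/a.png',cv2.resize(im,(800,300),interpolation=cv2.INTER_AREA)[...,::-1])
cv2.imwrite('pics/top.png',cv2.resize(b['image'],(800,600))[...,::-1])
Z=dict(post=0,post_mouth=.09,key=.01,stand=0,stand_floor=.01,wax_tin=0,offcut=0,wedge=0)
for n,c in(('scene',a),('top',b)):
  for l in Z:
    for r in finder.place_of(n,l): print(n,l,round(r['score'],2),np.round(r['location']),np.round(at_z(c,r['location'],Z[l]),3))
E
```

```text
pics
scene post 0.57 [226. 205.] [0.508 0.06  0.   ]
scene post_mouth 0.83 [226. 176.] [0.503 0.048 0.09 ]
scene key 0.89 [295. 224.] [ 0.562 -0.136  0.01 ]
scene key 0.75 [317. 260.] [ 0.498 -0.261  0.01 ]
scene stand 0.73 [296. 227.] [ 0.567 -0.133  0.   ]
scene stand_floor 0.76 [295. 220.] [ 0.574 -0.124  0.01 ]
scene wax_tin 0.86 [317. 201.] [ 0.695 -0.086  0.   ]
scene offcut 0.76 [178. 197.] [0.438 0.179 0.   ]
scene wedge 0.88 [251. 271.] [ 0.382 -0.185  0.   ]
top post 0.67 [217. 207.] [0.51 0.05 0.  ]
top post 0.32 [325. 268.] [ 0.379 -0.194  0.   ]
top post_mouth 0.91 [215. 206.] [0.511 0.047 0.09 ]
top key 0.75 [357. 153.] [ 0.638 -0.261  0.01 ]
top stand 0.71 [299. 184.] [ 0.567 -0.132  0.   ]
top stand_floor 0.88 [302. 182.] [ 0.57  -0.139  0.01 ]
top wax_tin 0.72 [281. 132.] [ 0.684 -0.09   0.   ]
top offcut 0.64 [166. 238.] [0.439 0.164 0.   ]
top wedge 0.96 [324. 272.] [ 0.37  -0.192  0.   ]
```

View pics/top.png

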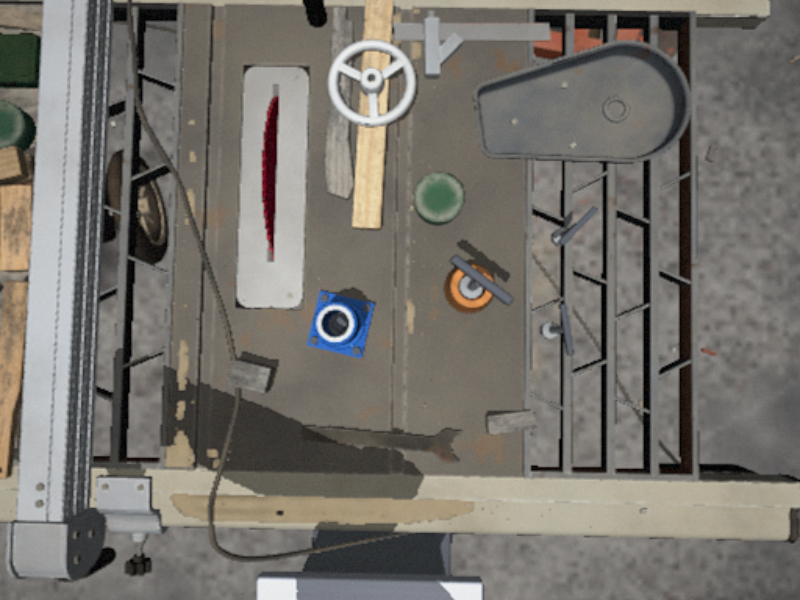

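View pics/a.png

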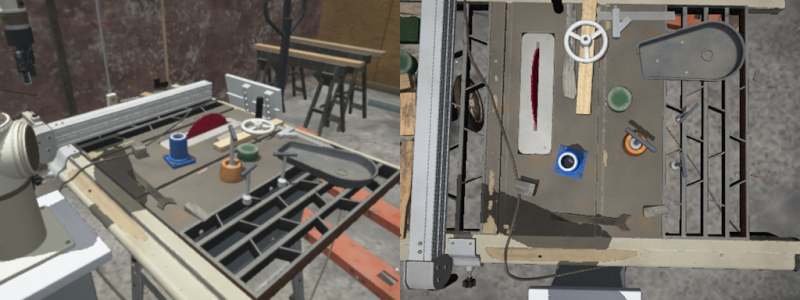

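The top view shows the post at about (337,322) and the stand with the large key at (470,285). The bar runs from (455,262) to (508,298). Two smaller keys stand to the right on the grid.

```bash
cat >> h.py <<'E'
from scipy.spatial.transform import Rotation as Ro
def tool():
    o=arm.get_obs(); return np.array(o['tool_pos']),Ro.from_euler('xyz',o['tool_rot'],degrees=True).as_matrix(),o
def go(target,ydir=None):
    """print tool shift and turn to world target, with tool y along ydir (deg)"""
    p,R,o=tool(); d=R.T@(np.array(target)-p); t=0
    if ydir is not None:
        y=R.T@np.array([np.cos(np.radians(ydir)),np.sin(np.radians(ydir)),0]); t=np.arctan2(-y[0],y[1]); t=(t+np.pi/2)%np.pi-np.pi/2
    print('shift',np.round(d,4),'turn',round(t,4),'dist',round(np.linalg.norm(d),3))
E
python3 - <<'E'
from h import *
p,R,o=tool(); print(o['tool_pos'],o['tool_rot'],np.round(R,3),o['joint_pos'],o['gripper_width'],o['contact_force'])
w=shot('wrist'); T=w['camera_from_world']; c=-T[:3,:3].T@T[:3,3]; print('cam in tool',R.T@(c-p),'axes',np.round(T[:3,:3]@R,2),w['vfov'])
b=shot('top')
e1=at_z(b,(455/1.5625,262/1.5625),.155);e2=at_z(b,(508/1.5625,298/1.5625),.155)
print(e1,e2,np.linalg.norm(e1-e2),(e1+e2)/2,np.degrees(np.arctan2(*(e2-e1)[1::-1])))
for q in ('key','stand'):
  for r in finder.cut_out('top',q): print(q,r['score'],r['bbox'])
go([.567,-.132,.30],np.degrees(np.arctan2(*(e2-e1)[1::-1]))+90)
E
```

```text
[0.22590597 0.4460577  0.23131258] [1.79998971e+02 9.24402681e-04 1.53141164e+02] [[-0.892  0.452  0.   ]
 [ 0.452  0.892  0.   ]
 [-0.     0.    -1.   ]] [ 6.31406219e+01  1.37843904e+01  2.86121702e-01  7.65007027e+01
 -9.24392953e-04  8.99994581e+01] 1.0010153476966746 [ 0.23896907 -0.27458944  0.43797752]
cam in tool [ 0.07567195 -0.00068441 -0.14230265] axes [[ 0.    1.   -0.  ]
 [-0.95  0.   -0.3 ]
 [-0.3   0.    0.95]] 65.70646984690485
[ 0.5851725  -0.10205345  0.155     ] [ 0.542815   -0.16650935  0.155     ] 0.07712795140265134 [ 0.56399375 -0.1342814   0.155     ] -123.31111177930987
key 0.88 [289.9, 167.9, 328.5, 195.7]
key 0.56 [355.6, 132.4, 382.1, 161.3]
key 0.49 [345.1, 195.3, 365.1, 228.5]
stand 0.95 [282.1, 170.3, 317.9, 202.2]
shift [-0.5655 -0.3616 -0.0687] turn -1.4582 dist 0.675
```

Call:
play_rows:
  deltas:
    - [[0.085,-0.04,-0.025,-0.02,-0.1],[0.085,-0.08,-0.05,-0.04,-0.2],[0.085,-0.12,-0.076,-0.06,-0.3],[0.085,-0.16,-0.102,-0.07,-0.4],[0.085,-0.2,-0.128,-0.07,-0.5]]

```text
time_s: 1.6
tool_pos: [0.3476, 0.241, 0.3033]
tool_rot: [179.9, 0.2, -177.9]
contact_force: [0.6, 0.5, 0.0]
gripper_width: 0.991
gripper_force: 0.0
```

```bash
python3 -c "
from h import *
go([.567,-.132,.30],-33.3);print(tool()[2]['tool_pos'],tool()[2]['joint_pos'])"
```

```text
shift [-0.2057 -0.3808  0.0032] turn -0.9532 dist 0.433
[0.34757395 0.24102631 0.30330006] [ 3.47398669e+01  3.54549589e+00 -1.26624603e+00  8.49379319e+01
 -5.07970567e-04  3.26559879e+01]
```

Call:
play_rows:
  deltas:
    - [[0.085,-0.024,-0.043,0,-0.1],[0.085,-0.047,-0.086,0,-0.2],[0.085,-0.07,-0.13,0,-0.3],[0.085,-0.093,-0.172,0,-0.4],[0.085,-0.116,-0.215,0,-0.5]]

```text
time_s: 2.1
tool_pos: [0.4696, 0.0288, 0.3016]
tool_rot: [-180.0, 0.1, -149.3]
contact_force: [1.8, 2.1, 0.0]
gripper_width: 0.992
gripper_force: 0.0
```

```bash
python3 -c "
from h import *
c=shot('wrist');save(c,'w1');go([.567,-.132,.30],-33.3);print(tool()[2]['tool_pos'],tool()[2]['joint_pos'])
for q in ('key','stand','post_mouth','stand_floor'):
  for r in finder.place_of('wrist',q): print(q,r['score'],r['location'],at_z(c,r['location'],dict(key=.01,stand=0,post_mouth=.09,stand_floor=.01)[q]))
"
```

```text
shift [-0.0027 -0.181   0.002 ] turn -0.4578 dist 0.181
[0.47286294 0.02263765 0.30094419] [  2.9358923    9.49830549   5.19398391  85.53981898  -0.30421096
 -27.53658641]
key 0.9 [63.3, 153.6] [ 0.6410016  -0.25917787  0.01      ]
key 0.86 [137.7, 147.6] [ 0.56169013 -0.13334775  0.01      ]
key 0.82 [98.7, 85.4] [ 0.50512832 -0.24072725  0.01      ]
stand 0.67 [138.7, 148.6] [ 0.56594081 -0.13390899  0.        ]
stand 0.45 [137.5, 146.9] [ 0.56446544 -0.13696553  0.        ]
post_mouth 0.89 [257.4, 191.3] [0.50500123 0.04971943 0.09      ]
stand_floor 0.87 [136.5, 149.8] [ 0.56586286 -0.13366994  0.01      ]
```

View pics/w1.png

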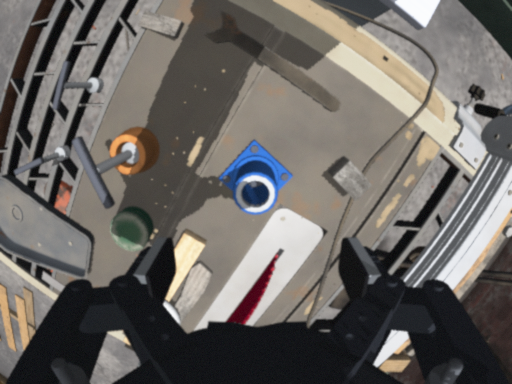

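The wrist view shows the white-rimmed bore at (255,195), the stand at (134,152) and the key's bar from (78,140) to (108,205). Next I go above the key.

Call:
play_rows:
  deltas:
    - [[0.085,0,-0.045,0,-0.1],[0.085,0,-0.09,0,-0.2],[0.085,-0.001,-0.135,0,-0.3],[0.085,-0.002,-0.175,0,-0.4],[0.085,-0.003,-0.181,0,-0.458]]

```text
time_s: 2.85
tool_pos: [0.5646, -0.1252, 0.3003]
tool_rot: [-180.0, -0.0, -123.2]
contact_force: [-0.4, -0.0, -0.1]
gripper_width: 0.995
gripper_force: 0.0
```

```bash
python3 -c "
from h import *
c=shot('wrist');c=shot('wrist');save(c,'w2');print(tool()[2]['tool_pos'],tool()[2]['tool_rot'],tool()[2]['joint_pos'])
for q in ('key','stand'):
  for r in finder.cut_out('wrist',q): print(q,r['score'],r['bbox'])
"
```

```text
[ 0.56355999 -0.12305628  0.30065866] [ 1.79933294e+02 -6.28571377e-03 -1.23306840e+02] [-1.23269788e+01  2.21378306e+01  2.21267712e+01  9.00534751e+01
  1.80144356e-02 -6.90201449e+01]
key 0.89 [215.7, 25.6, 261.1, 67.5]
key 0.84 [112.7, 92.8, 173.1, 110.5]
key 0.76 [242.9, 119.6, 264.2, 209.0]
stand 0.79 [230.7, 118.4, 280.8, 170.5]
```

View pics/w2.png

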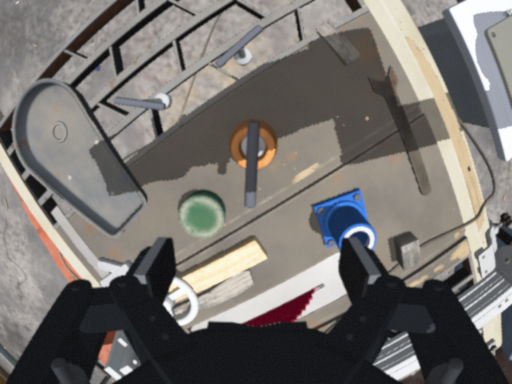

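Key bar runs from (252,122) to (250,207), centred over the stand at (254,146).

```bash
python3 -c "
from h import *
c=shot('wrist')
m=max((r for r in finder.cut_out('wrist','key')),key=lambda r:r['bbox'][3])['pixels'].astype(np.uint8)
rows=np.where(m.any(1))[0]
P=[]
for y in range(rows[0]+2,rows[-1]-1,2):
  x=np.where(m[y])[0]; P.append(at_z(c,((x[0]+x[-1])/2,y),.155)[:2])
e1=at_z(c,(np.where(m[rows[0]])[0].mean(),rows[0]-.5),.155);e2=at_z(c,(np.where(m[rows[-1]])[0].mean(),rows[-1]+.5),.155)
print('bar',e1,e2,np.linalg.norm(e1-e2),(e1+e2)/2)
P=np.array([p for p in P[8:-2]]);v=cv2.fitLine(P.astype(np.float32),cv2.DIST_HUBER,0,.01,.01).ravel();print(v,np.degrees(np.arctan2(v[1],v[0])))
# stand top disc
r=finder.cut_out('wrist','stand')[0]; s=r['pixels'].astype(np.uint8)|m
r=finder.place_of('wrist','stand_floor'); print([at_z(c,q['location'],.01) for q in r])
hs=cv2.cvtColor(c['image'],cv2.COLOR_RGB2HSV); print(hs[150,237],hs[165,262],c['image'][235,352],hs[146,246])
# post mouth
for q in finder.place_of('wrist','post_mouth'): print(q['score'],at_z(c,q['location'],.09))
"
```

```text
bar [ 0.5388136  -0.17077358  0.155     ] [ 0.5914328  -0.09803336  0.155     ] 0.08977705323563173 [ 0.5651232  -0.13440347  0.155     ]
[ 0.61258703  0.7904031   0.5685583  -0.12918389] 52.223198
[array([ 0.56536221, -0.13148357,  0.01      ])]
[ 13 153 100] [ 13 130 206] [28 48 80] [114  32  79]
0.77 [0.50914931 0.04766096 0.09      ]
```

```bash
python3 -c "
from h import *
go([.565,-.134,.130],-36)"
```

```text
shift [ 0.0084 -0.0078  0.1719] turn 0.048 dist 0.172
```

Call:
play_rows:
  deltas:
    - [[0.085,0.008,-0.008,0.04,0.048],[0.085,0.008,-0.008,0.08,0.048],[0.085,0.008,-0.008,0.12,0.048],[0.085,0.008,-0.008,0.155,0.048],[0.085,0.008,-0.008,0.172,0.048]]

```text
time_s: 3.8
tool_pos: [0.563, -0.1339, 0.1258]
tool_rot: [179.7, -0.1, -126.1]
contact_force: [-0.3, -0.4, 0.2]
gripper_width: 0.993
gripper_force: 0.0
```

Call:
play_rows:
  deltas:
    - [[0.03,0,0,0,0],[0.015,0,0,0,0],[0.008,0,0,0,0],[0.008,0,0,0,0],[0.008,0,0,0,0]]
  newtons: 60

```text
time_s: 4.3
tool_pos: [0.5662, -0.1351, 0.1307]
tool_rot: [-179.9, 0.1, -126.1]
contact_force: [-1.7, 1.0, 6.9]
gripper_width: 0.139
gripper_force: 19.2
```

Call:
play_rows:
  deltas:
    - [[0.008,0,0,0,0],[0.008,0,0,0,0]]
  newtons: 90

```text
time_s: 4.5
tool_pos: [0.5659, -0.1348, 0.1309]
tool_rot: [-179.9, 0.1, -126.1]
contact_force: [-1.5, 1.3, 6.3]
gripper_width: 0.123
gripper_force: 88.1
```

```bash
python3 -c "
from h import *
o=tool()[2];print(o['contact_force'],o['ft_torque'],o['gripper_force'],o['tool_pos'])"
```

```text
[-1.51011581  1.27553801  6.31906337] [ 0.28450525  0.38850742 -0.01579836] 88.14313530921936 [ 0.56592217 -0.13482426  0.13086659]
```

Call:
play_rows:
  deltas:
    - [[0.008,0,0,-0.02,0],[0.008,0,0,-0.05,0],[0.008,0,0,-0.09,0],[0.008,0,0,-0.12,0],[0.008,0,0,-0.12,0]]

```text
time_s: 5.0
tool_pos: [0.5679, -0.1356, 0.2544]
tool_rot: [-179.5, 0.2, -126.1]
contact_force: [1.1, 0.0, -1.6]
gripper_width: 0.12
gripper_force: 88.5
```

```bash
python3 -c "
from h import *
c=shot('wrist');c=shot('wrist');save(c,'w3');o=tool()[2];print(o['contact_force'],o['ft_torque'],o['gripper_force'],o['tool_pos'],o['tool_rot'])
p,R,_=tool()
print([proj(c,p+R@np.array([0,0,z])) for z in (-.019,.06,.12)])
go([.508,.049,.26])"
```

```text
[-0.74184995 -0.00477392 -2.50122271] [-0.00676363  0.03068535 -0.0325781 ] 88.52732419967651 [ 0.56549487 -0.13501061  0.2490385 ] [-1.79973538e+02  5.76819756e-03 -1.26076176e+02]
[array([260.58415324, 258.6180542 ]), array([259.71584982, 202.13715144]), array([259.34749254, 179.34333367])]
shift [-0.1149  0.1548 -0.011 ] turn 0 dist 0.193
```

View pics/w3.png

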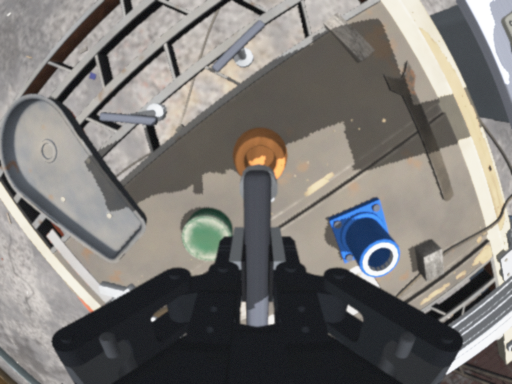

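The key is held straight. The bar covers (257,170)-(257,325), the stand is at (260,152) and the bore mouth at (380,258). I enlarge the region to find the key's lower end.

```bash
python3 -c "
from h import *
im=cv2.imread('pics/w3.png')[120:220,200:320]
cv2.imwrite('pics/w3c.png',cv2.resize(cv2.convertScaleAbs(im,alpha=1.5),(720,600),interpolation=cv2.INTER_CUBIC))
c=shot('wrist');p,R,_=tool()
t=np.linspace(0,6.28,8,endpoint=False)
print('circ',[np.round(proj(c,p+R@np.array([.0165*np.cos(a),.0165*np.sin(a),.12]))) for a in t])
for x in(.045,-.045):
  for z in (-.025,-.013): print(x,z,proj(c,p+R@np.array([x,0,z])))
"
```

```text
circ [array([259., 162.]), array([272., 168.]), array([277., 180.]), array([271., 192.]), array([259., 197.]), array([246., 192.]), array([241., 180.]), array([246., 168.])]
0.045 -0.025 [260.3155095  173.50645075]
0.045 -0.013 [260.07255114 166.62328855]
-0.045 -0.025 [259.38590933 333.07378607]
-0.045 -0.013 [259.28895786 318.75130001]
```

View pics/w3c.png

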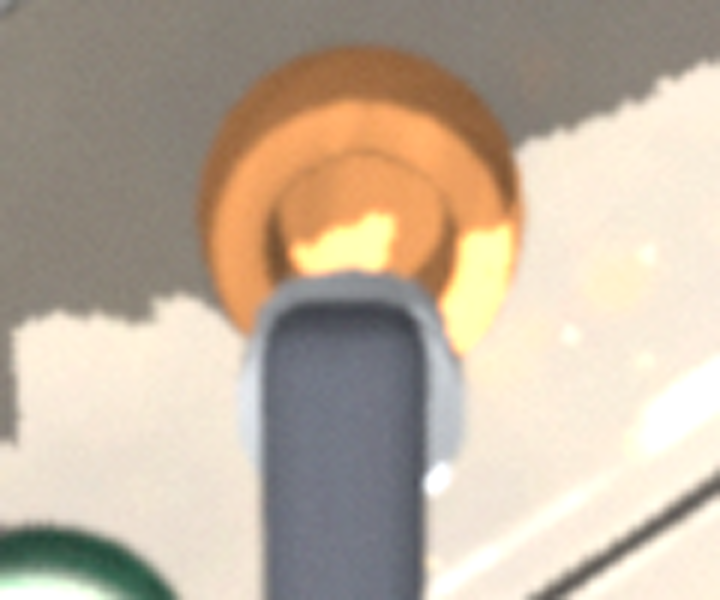

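The key's collar sits at (259,180) with its top edge on row 165. The key axis is therefore about 2.3 mm to −x of the TCP in the tool frame, which agrees with the stand centre measured earlier.

```bash
cat >> h.py <<'E'
def ring(c,guess):
    """white rim of post mouth: outer contour -> world centre at z=.09, radius"""
    g=proj(c,[*guess,.09]).astype(int); hs=cv2.cvtColor(c['image'],cv2.COLOR_RGB2HSV).astype(int)
    m=((hs[...,2]>150)&(hs[...,1]<70)).astype(np.uint8); k=np.zeros_like(m); cv2.circle(k,tuple(map(int,g)),40,1,-1); m&=k
    n,l,s,_=cv2.connectedComponentsWithStats(m)
    i=1+np.argmax(s[1:,4]); ct=max(cv2.findContours((l==i).astype(np.uint8),cv2.RETR_EXTERNAL,cv2.CHAIN_APPROX_NONE)[0],key=len)[:,0]
    ct=cv2.convexHull(ct)[:,0]
    P=np.array([at_z(c,q,.09)[:2] for q in ct]);
    A=np.c_[2*P,np.ones(len(P))];x=np.linalg.lstsq(A,(P**2).sum(1),rcond=None)[0]
    return x[:2],np.sqrt(x[2]+x[0]**2+x[1]**2),s[i,4]
E
python3 -c "
from h import *
for n in ('wrist','top','scene'): print(n,ring(shot(n),(.508,.048)))
go([.5066,.0466,.26])"
```

```text
wrist (array([0.50706048, 0.05593641]), np.float64(0.05579864741250851), np.int32(2027))
top (array([0.55295021, 0.10753983]), np.float64(0.02186887242850483), np.int32(224))
scene (array([ 0.54774035, -0.00555823]), np.float64(0.04413991895641701), np.int32(278))
shift [-0.1126  0.1534 -0.0127] turn 0 dist 0.191
```

Call:
play_rows:
  deltas:
    - [[0.008,-0.026,0.036,-0.012,0],[0.008,-0.052,0.072,-0.012,0],[0.008,-0.08,0.11,-0.012,0],[0.008,-0.105,0.143,-0.012,0],[0.008,-0.113,0.153,-0.012,0]]

```text
time_s: 5.8
tool_pos: [0.5062, 0.0497, 0.2602]
tool_rot: [179.8, -0.1, -125.8]
contact_force: [0.5, -0.9, -2.5]
gripper_width: 0.114
gripper_force: 88.7
```

Call:
play_rows:
  deltas:
    - [[0.008,0,0,0.01,0],[0.008,0,0,0.02,0],[0.008,0,0,0.02,0],[0.008,0,0,0.02,0]]

```text
time_s: 6.2
tool_pos: [0.5081, 0.0452, 0.2402]
tool_rot: [179.9, -0.1, -126.2]
contact_force: [0.1, 0.3, -2.4]
gripper_width: 0.121
gripper_force: 88.6
```

```bash
python3 -c "
from h import *
c=shot('wrist');o=tool()[2];print(o['tool_pos'],o['tool_rot'],o['contact_force'],o['ft_torque'],o['joint_pos'])
np.save('w4.npy',c['image'])
im=c['image'][110:260,170:350]
cv2.imwrite('pics/w4c.png',cv2.resize(cv2.convertScaleAbs(im[...,::-1],alpha=1.3),(720,600),interpolation=cv2.INTER_CUBIC))
p,R,_=tool(); print(proj(c,p+R@np.array([-.0023,0,.12])))
print(finder.place_of('wrist','post_mouth'))
t=np.linspace(0,2*np.pi,8,endpoint=False)
for r in (.029,):print([np.round(proj(c,[.508+r*np.cos(a),.0485+r*np.sin(a),.09])) for a in t])
"
```

```text
[0.50850016 0.04533151 0.24080925] [ 1.79967049e+02 -4.22352123e-02 -1.26185894e+02] [-0.13739064  0.50864983 -1.86294787] [0.0215169  0.01183543 0.02151099] [ 5.10024978e+00  1.48068143e+01  3.05132160e+00  7.82971352e+01
 -9.99473655e-03 -4.87138391e+01]
[257.18170619 183.75527485]
[{'location': [259.5, 173.7], 'score': 0.98}, {'location': [257.8, 181.8], 'score': 0.7}]
[array([237., 191.]), array([255., 201.]), array([276., 197.]), array([287., 179.]), array([283., 159.]), array([264., 147.]), array([242., 153.]), array([231., 171.])]
```

View pics/w4c.png

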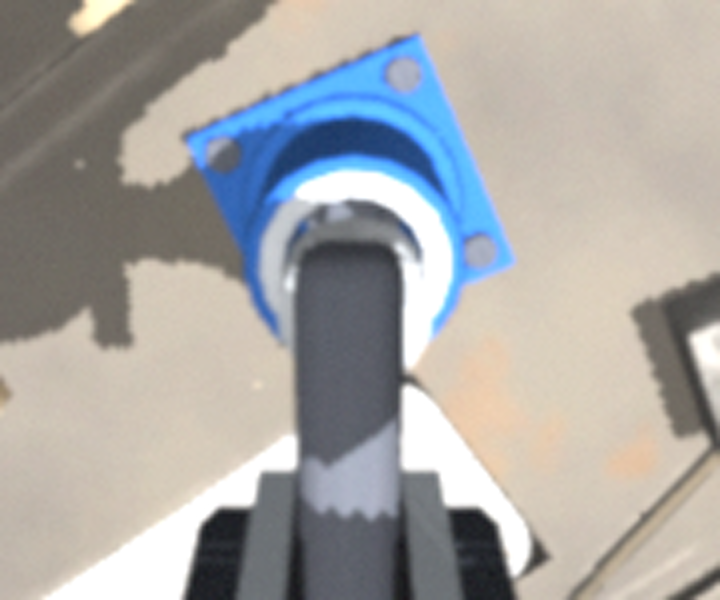

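```bash
python3 -c "
from h import *
c=shot('wrist')
print(at_z(c,(258.8,176.5),.09),at_z(c,(259.5,173.7),.09))
m=at_z(c,(258.8,176.5),.09)
p,R,_=tool()
print('post in tool',R.T@(m-p), 'collar 164.5 top ->', proj(c,p+R@np.array([.0165-.001,0,.12])))
# post foot orientation
f=[np.array(q)/4+[170,110] for q in ((190,135),(418,38),(512,262))]
w=[at_z(c,q,.012) for q in f]; print(w, np.linalg.norm(w[0]-w[1]),np.linalg.norm(w[1]-w[2]),np.degrees(np.arctan2(*(w[1]-w[0])[1::-1])),np.degrees(np.arctan2(*(w[2]-w[1])[1::-1])),(w[0]+w[2])/2)
"
```

```text
[0.51027359 0.05001476 0.09      ] [0.50794857 0.04803546 0.09      ]
post in tool [-0.00439401  0.00138678  0.15142484] collar 164.5 top -> [257.56306143 164.61381008]
[array([0.53941565, 0.00198613, 0.012     ]), array([0.46336298, 0.01973601, 0.012     ]), array([0.48046815, 0.09686104, 0.012     ])] 0.07809652565096933 0.07899909919005058 166.86293729280823 77.49507262826172 [0.5099419  0.04942359 0.012     ]
```

The mouth centre is at about (258.8,176.5) in the full image. The foot corners give a consistent centre of (0.510, 0.049) and a foot angle of about −13°.

Call:
play_rows:
  deltas:
    - [[0.008,-0.0015,0.0005,0.01,0],[0.008,-0.003,0.001,0.02,0],[0.008,-0.003,0.001,0.026,0],[0.008,-0.003,0.001,0.026,0]]

```text
time_s: 6.75
tool_pos: [0.5082, 0.0495, 0.2136]
tool_rot: [179.9, -0.1, -126.1]
contact_force: [-0.1, 0.0, -2.3]
gripper_width: 0.12
gripper_force: 88.7
```

```bash
python3 -c "
from h import *
c=shot('wrist');c=shot('wrist');o=tool()[2];print(o['tool_pos'],o['tool_rot'],o['contact_force'],o['ft_torque'])
im=c['image'][140:230,205:313]
cv2.imwrite('pics/w5c.png',cv2.resize(cv2.convertScaleAbs(im[...,::-1],alpha=1.2),(720,600),interpolation=cv2.INTER_CUBIC))
p,R,_=tool();b=p+R@np.array([-.001,0,.12]); print(b,proj(c,b),[np.round(proj(c,b+R@np.array([.0165*np.cos(a),.0165*np.sin(a),0])),1) for a in (0,1.57,3.14,4.71)])
print([np.round(proj(c,np.array([.510,.0495,.09])+R@np.array([.018*np.cos(a),.018*np.sin(a),0])),1) for a in (0,1.57,3.14,4.71)])
"
```

```text
[0.50906347 0.04954162 0.21499088] [ 1.79969842e+02 -2.87957271e-02 -1.26061563e+02] [ 0.35049013  1.39132292 -2.74560348] [-0.06139121  0.01912907 -0.06070994]
[0.50956557 0.05033843 0.09499041] [257.07252135 182.34755318] [array([257.1, 164.9]), array([275. , 182.3]), array([257.1, 199.2]), array([239.1, 182.4])]
[array([256.2, 161.6]), array([275.4, 180.4]), array([256.2, 198.5]), array([236.9, 180.4])]
```

View pics/w5c.png

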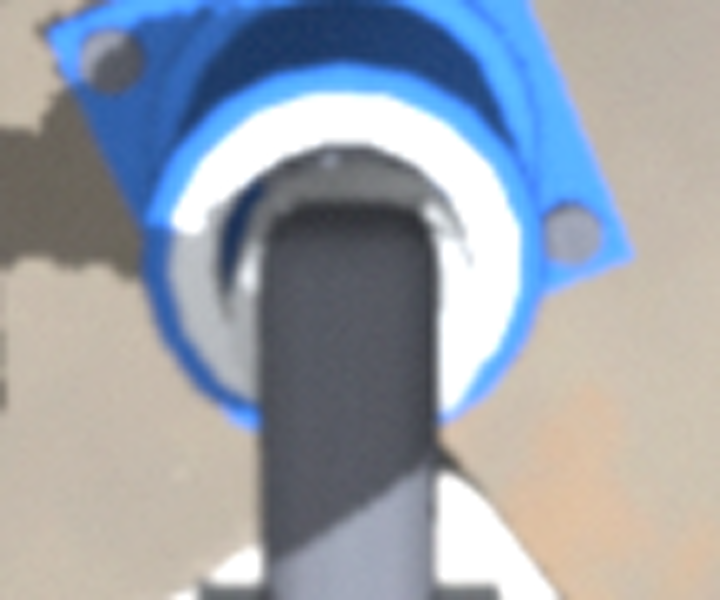

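```bash
python3 -c "
from h import *
c=shot('wrist');g=c['image'].astype(int)
for col in (250,253,256,259,262): print(col,[tuple(g[r,col]//10) for r in range(158,174)])
for row in (174,178,182): print(row,'L',[tuple(g[row,x]//10) for x in range(234,247)],'R',[tuple(g[row,x]//10) for x in range(268,282)])
"
```

```text
250 [(np.int64(25), np.int64(25), np.int64(25)), (np.int64(25), np.int64(25), np.int64(25)), (np.int64(24), np.int64(24), np.int64(25)), (np.int64(22), np.int64(22), np.int64(22)), (np.int64(13), np.int64(13), np.int64(13)), (np.int64(7), np.int64(7), np.int64(8)), (np.int64(6), np.int64(7), np.int64(7)), (np.int64(7), np.int64(7), np.int64(8)), (np.int64(8), np.int64(8), np.int64(9)), (np.int64(9), np.int64(9), np.int64(9)), (np.int64(9), np.int64(9), np.int64(9)), (np.int64(8), np.int64(8), np.int64(8)), (np.int64(6), np.int64(6), np.int64(7)), (np.int64(4), np.int64(4), np.int64(5)), (np.int64(4), np.int64(4), np.int64(5)), (np.int64(4), np.int64(4), np.int64(5))]
253 [(np.int64(25), np.int64(25), np.int64(25)), (np.int64(24), np.int64(25), np.int64(25)), (np.int64(22), np.int64(23), np.int64(23)), (np.int64(16), np.int64(16), np.int64(17)), (np.int64(12), np.int64(12), np.int64(14)), (np.int64(10), np.int64(11), np.int64(12)), (np.int64(9), np.int64(9), np.int64(10)), (np.int64(8), np.int64(9), np.int64(9)), (np.int64(9), np.int64(9), np.int64(9)), (np.int64(9), np.int64(9), np.i
[... 5109 characters left out ...]
64(8)), (np.int64(6), np.int64(6), np.int64(7)), (np.int64(6), np.int64(7), np.int64(7))] R [(np.int64(6), np.int64(6), np.int64(6)), (np.int64(5), np.int64(6), np.int64(6)), (np.int64(9), np.int64(9), np.int64(10)), (np.int64(17), np.int64(17), np.int64(18)), (np.int64(22), np.int64(22), np.int64(23)), (np.int64(23), np.int64(24), np.int64(24)), (np.int64(23), np.int64(24), np.int64(24)), (np.int64(23), np.int64(23), np.int64(23)), (np.int64(22), np.int64(22), np.int64(23)), (np.int64(24), np.int64(24), np.int64(24)), (np.int64(25), np.int64(25), np.int64(25)), (np.int64(25), np.int64(25), np.int64(25)), (np.int64(25), np.int64(25), np.int64(25)), (np.int64(24), np.int64(24), np.int64(25))]
```

Call:
play_rows:
  deltas:
    - [[0.008,-0.0007,-0.0012,0,0],[0.008,-0.0007,-0.0012,0.004,0],[0.008,-0.0007,-0.0012,0.007,0],[0.008,-0.0007,-0.0012,0.01,0]]

```text
time_s: 7.3
tool_pos: [0.5106, 0.0493, 0.205]
tool_rot: [180.0, -0.0, -126.1]
contact_force: [0.1, 0.7, -3.1]
gripper_width: 0.12
gripper_force: 88.8
```

```bash
cat >> h.py <<'E'
def st():
    p,R,o=tool(); print('t',round(o['time_s'],2),'p',np.round(p,4),'rot',np.round(o['tool_rot'],2),'Ftool',np.round(R.T@np.array(o['contact_force']),2),'Mtool',np.round(R.T@np.array(o['ft_torque']),3),'g',round(o['gripper_force'],1),'j6',round(o['joint_pos'][5],1))
E
python3 -c "
from h import *
st()"
```

```text
t 7.3 p [0.5106 0.0493 0.205 ] rot [ 179.99   -0.   -126.07] Ftool [-0.64  0.31  3.07] Mtool [0.015 0.02  0.01 ] g 88.8 j6 -48.4
```

Call:
play_rows:
  deltas:
    - [[0.008,0,0,0.006,0],[0.008,0,0,0.012,0],[0.008,0,0,0.018,0],[0.008,0,0,0.024,0],[0.008,0,0,0.024,0]]

```text
time_s: 7.8
tool_pos: [0.5099, 0.0493, 0.18]
tool_rot: [179.9, -0.1, -126.1]
contact_force: [0.9, -0.5, -2.4]
gripper_width: 0.118
gripper_force: 88.7
```

```bash
python3 -c "
from h import *
st()"
```

```text
t 7.8 p [0.5099 0.0493 0.18  ] rot [ 1.7990e+02 -9.0000e-02 -1.2607e+02] Ftool [-0.14 -1.02  2.37] Mtool [ 0.027 -0.03  -0.012] g 88.7 j6 -48.4
```

Call:
play_rows:
  deltas:
    - [[0.008,0,0,0.007,0],[0.008,0,0,0.014,0],[0.008,0,0,0.021,0],[0.008,0,0,0.025,0],[0.008,0,0,0.025,0]]

```text
time_s: 8.3
tool_pos: [0.5101, 0.0493, 0.1554]
tool_rot: [179.9, -0.1, -126.1]
contact_force: [-0.5, 0.2, -2.5]
gripper_width: 0.123
gripper_force: 88.7
```

Call:
play_rows:
  deltas:
    - [[0.008,0,0,0.001,0],[0.008,0,0,0.002,0],[0.008,0,0,0.003,0],[0.008,0,0,0.003,0]]

```text
time_s: 8.7
tool_pos: [0.5108, 0.0494, 0.1534]
tool_rot: [-180.0, 0.0, -126.1]
contact_force: [0.9, 0.2, -2.2]
gripper_width: 0.12
gripper_force: 88.7
```

```bash
python3 -c "
from h import *
st()"
```

```text
t 8.7 p [0.5108 0.0494 0.1534] rot [-1.7999e+02  1.0000e-02 -1.2607e+02] Ftool [-0.68 -0.58  2.17] Mtool [0.014 0.003 0.043] g 88.7 j6 -48.4
```

Call:
play_rows:
  deltas:
    - [[0.008,0,0,0.001,0],[0.008,0,0,0.002,0],[0.008,0,0,0.003,0],[0.008,0,0,0.004,0],[0.008,0,0,0.004,0]]

```text
time_s: 9.2
tool_pos: [0.5104, 0.0492, 0.1491]
tool_rot: [180.0, -0.0, -126.1]
contact_force: [-0.1, -1.0, -1.8]
gripper_width: 0.12
gripper_force: 88.7
```

Call:
play_rows:
  deltas:
    - [[0.008,0,0,0.001,0],[0.008,0,0,0.001,0]]

```text
time_s: 9.4
tool_pos: [0.5104, 0.0491, 0.1481]
tool_rot: [180.0, -0.1, -126.1]
contact_force: [-0.5, -1.0, -4.4]
gripper_width: 0.122
gripper_force: 88.6
```

```bash
python3 -c "
from h import *
st()"
```

```text
t 9.4 p [0.5104 0.0491 0.1481] rot [ 1.7999e+02 -5.0000e-02 -1.2608e+02] Ftool [ 1.08 -0.15  4.44] Mtool [0.074 0.369 0.016] g 88.6 j6 -48.4
```

Call:
play_rows:
  deltas:
    - [[0.008,0,0,0.001,0],[0.008,0,0,0.002,0],[0.008,0,0,0.002,0],[0.008,0,0,0.002,0]]

```text
time_s: 9.8
tool_pos: [0.5105, 0.0492, 0.1461]
tool_rot: [180.0, -0.0, -126.1]
contact_force: [-0.6, -0.8, -2.6]
gripper_width: 0.117
gripper_force: 88.6
```

```bash
python3 -c "
from h import *
st()"
```

```text
t 9.8 p [0.5105 0.0492 0.1461] rot [ 1.7999e+02 -3.0000e-02 -1.2608e+02] Ftool [1.02 0.01 2.6 ] Mtool [ 0.049  0.566 -0.054] g 88.6 j6 -48.4
```

Call:
play_rows:
  deltas:
    - [[0.008,0,0,0.001,0],[0.008,0,0,0.002,0],[0.008,0,0,0.002,0],[0.008,0,0,0.002,0]]

```text
time_s: 10.2
tool_pos: [0.5105, 0.0493, 0.1442]
tool_rot: [180.0, -0.0, -126.1]
contact_force: [0.1, -3.0, -2.1]
gripper_width: 0.121
gripper_force: 88.7
```

```bash
python3 -c "
from h import *
st()"
```

```text
t 10.2 p [0.5105 0.0493 0.1442] rot [ 1.8000e+02 -2.0000e-02 -1.2608e+02] Ftool [ 2.35 -1.85  2.14] Mtool [0.043 0.716 0.027] g 88.7 j6 -48.4
```

Call:
play_rows:
  deltas:
    - [[0.008,0.001,0,0,0],[0.008,0.001,0,0,0],[0.008,0.001,0,0.001,0],[0.008,0.001,0,0.002,0]]

```text
time_s: 10.6
tool_pos: [0.5103, 0.0487, 0.1424]
tool_rot: [-180.0, 0.0, -126.1]
contact_force: [-0.7, -0.8, -2.4]
gripper_width: 0.122
gripper_force: 88.8
```

```bash
python3 -c "
from h import *
st()"
```

```text
t 10.6 p [0.5103 0.0487 0.1424] rot [-1.7999e+02  3.0000e-02 -1.2607e+02] Ftool [1.   0.08 2.37] Mtool [-0.063  0.393  0.033] g 88.8 j6 -48.5
```

Call:
play_rows:
  deltas:
    - [[0.008,0.001,0,0.001,0],[0.008,0.001,0,0.003,0],[0.008,0.001,0,0.005,0],[0.008,0.001,0,0.006,0],[0.008,0.001,0,0.006,0]]

```text
time_s: 11.1
tool_pos: [0.5097, 0.0479, 0.1363]
tool_rot: [-180.0, 0.0, -126.1]
contact_force: [0.0, 0.1, -1.1]
gripper_width: 0.12
gripper_force: 89.0
```

```bash
python3 -c "
from h import *
st()"
```

```text
t 11.1 p [0.5097 0.0479 0.1363] rot [-1.7999e+02  3.0000e-02 -1.2606e+02] Ftool [-0.11  0.08  1.08] Mtool [-0.014 -0.137  0.035] g 89.0 j6 -48.6
```

Call:
play_rows:
  deltas:
    - [[0.008,0,0,0.001,0],[0.008,0,0,0.002,0],[0.008,0,0,0.002,0]]

```text
time_s: 11.4
tool_pos: [0.5097, 0.0479, 0.1343]
tool_rot: [-180.0, 0.0, -126.1]
contact_force: [-0.2, 0.2, -1.3]
gripper_width: 0.119
gripper_force: 89.0
```

Call:
play_rows:
  deltas:
    - [[0.008,0,0,0.001,0],[0.008,0,0,0.001,0],[0.008,0,0,0.001,0]]

```text
time_s: 11.7
tool_pos: [0.5096, 0.0478, 0.1333]
tool_rot: [-180.0, 0.0, -126.1]
contact_force: [0.1, 0.8, 0.1]
gripper_width: 0.121
gripper_force: 89.0
```

```bash
python3 -c "
from h import *
st()"
```

```text
t 11.7 p [0.5096 0.0478 0.1333] rot [-1.7999e+02  1.0000e-02 -1.2607e+02] Ftool [-0.71  0.36 -0.15] Mtool [-0.104 -0.225  0.057] g 89.0 j6 -48.6
```

Call:
play_rows:
  deltas:
    - [[0.008,0,0,0.0005,0],[0.008,0,0,0.001,0],[0.008,0,0,0.001,0]]

```text
time_s: 12.0
tool_pos: [0.5096, 0.0478, 0.1323]
tool_rot: [-180.0, 0.0, -126.1]
contact_force: [0.2, 1.1, -0.4]
gripper_width: 0.122
gripper_force: 89.1
```

```bash
python3 -c "
from h import *
st()"
```

```text
t 12.0 p [0.5096 0.0478 0.1323] rot [-1.8000e+02  1.0000e-02 -1.2607e+02] Ftool [-1.04  0.51  0.36] Mtool [ 0.018 -0.283  0.026] g 89.1 j6 -48.6
```

Call:
play_rows:
  deltas:
    - [[0.008,0,0,0.0005,0],[0.008,0,0,0.001,0],[0.008,0,0,0.001,0]]

```text
time_s: 12.3
tool_pos: [0.5096, 0.0477, 0.1314]
tool_rot: [-180.0, 0.0, -126.1]
contact_force: [1.4, 1.1, 1.5]
gripper_width: 0.125
gripper_force: 89.2
```

```bash
python3 -c "
from h import *
st()"
```

```text
t 12.3 p [0.5096 0.0477 0.1314] rot [-1.7999e+02  1.0000e-02 -1.2608e+02] Ftool [-1.69 -0.5  -1.53] Mtool [-0.059 -0.26  -0.015] g 89.2 j6 -48.6
```

Call:
play_rows:
  deltas:
    - [[0.008,-0.0007,0,0,0.08],[0.008,-0.0007,0,0,0.16],[0.008,-0.0007,0,0,0.24],[0.008,-0.0007,0,0,0.32],[0.008,-0.0007,0,0,0.4]]

```text
time_s: 12.8
tool_pos: [0.5095, 0.0481, 0.1313]
tool_rot: [-180.0, -0.1, -149.2]
contact_force: [0.3, -0.1, -0.2]
gripper_width: 0.12
gripper_force: 89.2
```

```bash
python3 -c "
from h import *
st()"
```

```text
t 12.8 p [0.5095 0.0481 0.1313] rot [-1.7999e+02 -5.0000e-02 -1.4916e+02] Ftool [-0.25 -0.24  0.23] Mtool [-0.137  0.045 -0.104] g 89.2 j6 -25.4
```

Call:
play_rows:
  deltas:
    - [[0.008,0,0,0,0.08],[0.008,0,0,0,0.16],[0.008,0,0,0,0.24],[0.008,0,0,0,0.32],[0.008,0,0,0,0.36]]

```text
time_s: 13.3
tool_pos: [0.5093, 0.0481, 0.1312]
tool_rot: [-180.0, -0.1, -169.7]
contact_force: [0.2, 0.7, 1.3]
gripper_width: 0.121
gripper_force: 89.2
```

```bash
python3 -c "
from h import *
st()"
```

```text
t 13.3 p [0.5093 0.0481 0.1312] rot [-1.7998e+02 -8.0000e-02 -1.6972e+02] Ftool [-0.28  0.71 -1.26] Mtool [-0.161  0.184 -0.099] g 89.2 j6 -4.9
```

Call:
play_rows:
  deltas:
    - [[0.008,0,0,0,0.04],[0.008,0,0,0,0.08],[0.008,0,0,0,0.12],[0.008,0,0,0,0.12]]

```text
time_s: 13.7
tool_pos: [0.5092, 0.0482, 0.1311]
tool_rot: [-180.0, -0.1, -176.5]
contact_force: [-1.2, 0.0, 1.7]
gripper_width: 0.123
gripper_force: 89.2
```

```bash
python3 -c "
from h import *
st()"
```

```text
t 13.7 p [0.5092 0.0482 0.1311] rot [-1.7998e+02 -8.0000e-02 -1.7647e+02] Ftool [ 1.17  0.08 -1.74] Mtool [-0.187  0.286 -0.082] g 89.2 j6 1.9
```

Call:
play_rows:
  deltas:
    - [[0.008,0,0,0,0.03],[0.008,0,0,0,0.06],[0.008,0,0,0,0.06]]

```text
time_s: 14.0
tool_pos: [0.5094, 0.0482, 0.1311]
tool_rot: [-180.0, -0.1, -180.0]
contact_force: [-1.6, 0.4, 2.2]
gripper_width: 0.12
gripper_force: 89.2
```

Call:
play_rows:
  deltas:
    - [[0.008,0,0,0,0.03],[0.008,0,0,0,0.04],[0.008,0,0,0,0.04]]

```text
time_s: 14.3
tool_pos: [0.5096, 0.0482, 0.1312]
tool_rot: [-180.0, -0.0, 177.8]
contact_force: [-1.5, 1.5, 1.5]
gripper_width: 0.125
gripper_force: 89.2
```

```bash
python3 -c "
from h import *
st()"
```

```text
t 14.3 p [0.5096 0.0482 0.1312] rot [-1.7999e+02 -4.0000e-02  1.7776e+02] Ftool [ 1.57  1.45 -1.54] Mtool [-0.013  0.633 -0.13 ] g 89.2 j6 7.6
```

Call:
play_rows:
  deltas:
    - [[0.008,0,0,0,0.03],[0.008,0,0,0,0.05],[0.008,0,0,0,0.05]]

```text
time_s: 14.6
tool_pos: [0.5097, 0.0483, 0.1312]
tool_rot: [-180.0, -0.0, 174.9]
contact_force: [-2.7, 0.1, 0.7]
gripper_width: 0.122
gripper_force: 89.2
```

```bash
python3 -c "
from h import *
st()"
```

```text
t 14.6 p [0.5097 0.0483 0.1312] rot [-1.8000e+02 -3.0000e-02  1.7487e+02] Ftool [ 2.73 -0.12 -0.65] Mtool [ 0.039  0.742 -0.124] g 89.2 j6 10.5
```

Call:
play_rows:
  deltas:
    - [[0.008,0,0,0,0.03],[0.008,0,0,0,0.05],[0.008,0,0,0,0.05]]

```text
time_s: 14.9
tool_pos: [0.5097, 0.0483, 0.1312]
tool_rot: [-180.0, -0.0, 172.0]
contact_force: [-2.9, 1.9, 1.4]
gripper_width: 0.12
gripper_force: 89.2
```

```bash
python3 -c "
from h import *
st()"
```

```text
t 14.9 p [0.5097 0.0483 0.1312] rot [-1.8000e+02 -2.0000e-02  1.7201e+02] Ftool [ 3.12  1.5  -1.37] Mtool [ 0.079  0.833 -0.076] g 89.2 j6 13.4
```

Call:
play_rows:
  deltas:
    - [[0.008,0.0007,0,0,0.03],[0.008,0.0007,0,0,0.06],[0.008,0.0007,0,0,0.06]]

```text
time_s: 15.2
tool_pos: [0.5093, 0.0484, 0.1313]
tool_rot: [180.0, 0.0, 168.6]
contact_force: [-3.4, -0.2, 1.2]
gripper_width: 0.122
gripper_force: 89.2
```

```bash
python3 -c "
from h import *
st()"
```

```text
t 15.2 p [0.5093 0.0484 0.1313] rot [1.8000e+02 2.0000e-02 1.6861e+02] Ftool [ 3.24 -0.87 -1.18] Mtool [ 0.124  0.726 -0.086] g 89.2 j6 16.8
```

Call:
play_rows:
  deltas:
    - [[0.008,0.0005,0,0,0.03],[0.008,0.0005,0,0,0.05],[0.008,0.0005,0,0,0.05]]

```text
time_s: 15.5
tool_pos: [0.5091, 0.0485, 0.1314]
tool_rot: [180.0, 0.0, 165.8]
contact_force: [-0.6, -0.2, 0.9]
gripper_width: 0.118
gripper_force: 89.2
```

```bash
python3 -c "
from h import *
st()
c=shot('wrist');im=c['image'][120:360,140:380]
cv2.imwrite('pics/w6c.png',cv2.resize(cv2.convertScaleAbs(im[...,::-1],alpha=1.4),(600,600),interpolation=cv2.INTER_CUBIC))"
```

```text
t 15.5 p [0.5091 0.0485 0.1314] rot [1.7999e+02 4.0000e-02 1.6577e+02] Ftool [ 0.55 -0.34 -0.91] Mtool [ 0.116  0.457 -0.23 ] g 89.2 j6 19.7
```

View pics/w6c.png

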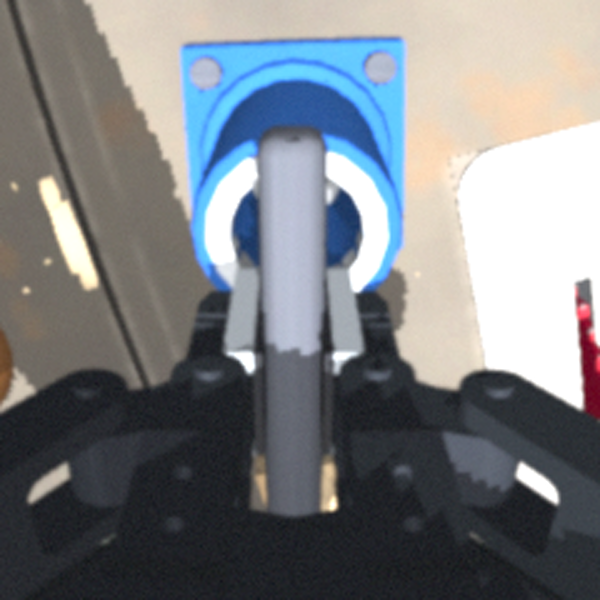

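The bar at (292,310) in the crop is still straight in the fingers, and the key is down the bore. Torque has begun to rise, so I turn a little further to confirm the stop.

Call:
play_rows:
  deltas:
    - [[0.008,0,0,0,0.02],[0.008,0,0,0,0.04],[0.008,0,0,0,0.04]]

```text
time_s: 15.85
tool_pos: [0.5089, 0.0485, 0.1314]
tool_rot: [180.0, 0.0, 163.5]
contact_force: [-2.3, 0.2, 1.2]
gripper_width: 0.121
gripper_force: 89.3
```

```bash
python3 -c "
from h import *
st()"
```

```text
t 15.85 p [0.5089 0.0485 0.1314] rot [1.7999e+02 2.0000e-02 1.6346e+02] Ftool [ 2.27 -0.5  -1.24] Mtool [ 0.125  0.361 -0.459] g 89.3 j6 22.0
```

Call:
play_rows:
  deltas:
    - [[0.008,0,0,0,-0.08],[0.008,0,0,0,-0.16],[0.008,0,0,0,-0.16],[0.008,0,0,-0.003,-0.16],[0.008,0,0,-0.008,-0.16]]

```text
time_s: 16.35
tool_pos: [0.5085, 0.0484, 0.1389]
tool_rot: [-180.0, -0.1, 172.5]
contact_force: [0.6, -0.3, -2.1]
gripper_width: 0.117
gripper_force: 88.7
```

```bash
python3 -c "
from h import *
st()"
```

```text
t 16.35 p [0.5085 0.0484 0.1389] rot [-1.7998e+02 -5.0000e-02  1.7254e+02] Ftool [-0.66 -0.26  2.07] Mtool [-0.006 -0.015 -0.005] g 88.7 j6 12.9
```

Free again, so I draw it up.

Call:
play_rows:
  deltas:
    - [[0.008,0,0,-0.015,0],[0.008,0,0,-0.03,0],[0.008,0,0,-0.045,0],[0.008,0,0,-0.06,0],[0.008,0,0,-0.075,0]]

```text
time_s: 16.85
tool_pos: [0.5087, 0.0485, 0.215]
tool_rot: [-180.0, 0.0, 172.6]
contact_force: [-0.3, -0.2, -2.4]
gripper_width: 0.123
gripper_force: 88.7
```

Call:
play_rows:
  deltas:
    - [[0.008,0,0,-0.02,0],[0.008,0,0,-0.04,0],[0.008,0,0,-0.04,0]]

```text
time_s: 17.15
tool_pos: [0.5105, 0.0486, 0.2573]
tool_rot: [179.9, 0.3, 172.6]
contact_force: [0.1, -0.4, -2.2]
gripper_width: 0.122
gripper_force: 88.9
```

```bash
python3 -c "
from h import *
st();go([.5665,-.1335,.25],-36);go([.5665,-.1335,.25])"
```

```text
t 17.15 p [0.5105 0.0486 0.2573] rot [179.92   0.35 172.57] Ftool [-0.14 -0.39  2.23] Mtool [ 0.011  0.003 -0.048] g 88.9 j6 12.9
shift [-0.079  -0.1734  0.0075] turn -1.0721 dist 0.191
shift [-0.079  -0.1734  0.0075] turn 0 dist 0.191
```

Call:
play_rows:
  deltas:
    - [[0.008,-0.012,-0.028,0,-0.12],[0.008,-0.025,-0.056,0,-0.24],[0.008,-0.038,-0.084,0,-0.36],[0.008,-0.051,-0.112,0,-0.48],[0.008,-0.064,-0.14,0,-0.6]]

```text
time_s: 17.65
tool_pos: [0.5541, -0.0997, 0.2528]
tool_rot: [179.9, -0.1, -152.8]
contact_force: [0.3, 0.1, -2.3]
gripper_width: 0.12
gripper_force: 88.7
```

```bash
python3 -c "
from h import *
go([.566,-.1346,.25],-36.1)"
```

```text
shift [ 0.0054 -0.0365  0.0028] turn -0.4652 dist 0.037
```

Call:
play_rows:
  deltas:
    - [[0.008,0.002,-0.012,0.003,-0.12],[0.008,0.004,-0.024,0.003,-0.24],[0.008,0.005,-0.036,0.003,-0.36],[0.008,0.005,-0.036,0.003,-0.465],[0.008,0.005,-0.036,0.003,-0.465]]

```text
time_s: 18.15
tool_pos: [0.5657, -0.1333, 0.2496]
tool_rot: [179.9, -0.1, -126.5]
contact_force: [0.4, -0.1, -3.1]
gripper_width: 0.121
gripper_force: 88.7
```

Call:
play_rows:
  deltas:
    - [[0.008,0,0,0,0],[0.008,0,0,0,0]]

```text
time_s: 18.35
tool_pos: [0.5659, -0.1326, 0.2508]
tool_rot: [180.0, -0.0, -126.4]
contact_force: [0.7, -0.2, -2.8]
gripper_width: 0.117
gripper_force: 88.7
```

```bash
python3 -c "
from h import *
st();go([.566,-.1346,.19],-36.1)"
```

```text
t 18.35 p [ 0.5659 -0.1326  0.2508] rot [ 1.7996e+02 -2.0000e-02 -1.2643e+02] Ftool [-0.21 -0.7   2.76] Mtool [ 0.069 -0.017 -0.021] g 88.7 j6 -66.8
shift [ 0.0015 -0.0013  0.0608] turn -0.0058 dist 0.061
```

Call:
play_rows:
  deltas:
    - [[0.008,0.0015,-0.0013,0.02,0],[0.008,0.0015,-0.0013,0.04,0],[0.008,0.0015,-0.0013,0.06,0],[0.008,0.0015,-0.0013,0.06,0],[0.008,0.0015,-0.0013,0.06,0]]

```text
time_s: 18.85
tool_pos: [0.5661, -0.1346, 0.1914]
tool_rot: [180.0, -0.0, -126.4]
contact_force: [0.2, 0.8, -2.5]
gripper_width: 0.118
gripper_force: 88.6
```

```bash
python3 -c "
from h import *
st();go([.566,-.1346,.165],-36.1)"
```

```text
t 18.85 p [ 0.5661 -0.1346  0.1914] rot [ 1.7997e+02 -1.0000e-02 -1.2637e+02] Ftool [-0.74  0.26  2.49] Mtool [ 0.04  -0.018  0.008] g 88.6 j6 -67.0
shift [0.     0.     0.0264] turn -0.0048 dist 0.026
```

Call:
play_rows:
  deltas:
    - [[0.008,0,0,0.01,0],[0.008,0,0,0.018,0],[0.008,0,0,0.022,0],[0.008,0,0,0.026,0],[0.008,0,0,0.026,0]]

```text
time_s: 19.35
tool_pos: [0.5659, -0.1348, 0.1646]
tool_rot: [179.9, -0.0, -126.4]
contact_force: [0.8, 0.3, -2.0]
gripper_width: 0.119
gripper_force: 88.7
```

```bash
python3 -c "
from h import *
st()"
```

```text
t 19.35 p [ 0.5659 -0.1348  0.1646] rot [ 1.7993e+02 -3.0000e-02 -1.2636e+02] Ftool [-0.73 -0.44  1.96] Mtool [-0.041  0.053  0.041] g 88.7 j6 -67.0
```

Call:
play_rows:
  deltas:
    - [[0.008,0,0,0.01,0],[0.008,0,0,0.02,0],[0.008,0,0,0.028,0],[0.008,0,0,0.032,0],[0.008,0,0,0.032,0]]

```text
time_s: 19.85
tool_pos: [0.5655, -0.1348, 0.1321]
tool_rot: [179.9, -0.0, -126.4]
contact_force: [-0.3, -0.4, -2.4]
gripper_width: 0.123
gripper_force: 88.7
```

Call:
play_rows:
  deltas:
    - [[0.008,0,0,0.001,0],[0.008,0,0,0.0015,0]]

```text
time_s: 20.05
tool_pos: [0.5666, -0.135, 0.1322]
tool_rot: [-180.0, 0.0, -126.4]
contact_force: [-0.3, 0.6, -2.6]
gripper_width: 0.12
gripper_force: 88.7
```

```bash
python3 -c "
from h import *
st()"
```

```text
t 20.05 p [ 0.5666 -0.135   0.1322] rot [-1.7995e+02  2.0000e-02 -1.2636e+02] Ftool [-0.36  0.61  2.57] Mtool [ 0.027  0.016 -0.016] g 88.7 j6 -67.0
```

Near the floor. I lower it the last bit until contact shows, then release.

Call:
play_rows:
  deltas:
    - [[0.008,0,0,0.001,0],[0.008,0,0,0.001,0],[0.008,0,0,0.001,0]]

```text
time_s: 20.35
tool_pos: [0.5663, -0.1349, 0.1309]
tool_rot: [-180.0, 0.0, -126.4]
contact_force: [1.0, -0.0, -2.3]
gripper_width: 0.12
gripper_force: 88.7
```

```bash
python3 -c "
from h import *
st()"
```

```text
t 20.35 p [ 0.5663 -0.1349  0.1309] rot [-1.7999e+02  1.0000e-02 -1.2636e+02] Ftool [-0.59 -0.83  2.34] Mtool [ 0.027 -0.02   0.01 ] g 88.7 j6 -67.0
```

Call:
play_rows:
  deltas:
    - [[0.008,0,0,0.001,0],[0.008,0,0,0.001,0],[0.008,0,0,0.001,0]]

```text
time_s: 20.65
tool_pos: [0.5667, -0.135, 0.1309]
tool_rot: [-179.9, 0.0, -126.4]
contact_force: [-0.9, 0.1, 4.9]
gripper_width: 0.122
gripper_force: 89.6
```

```bash
python3 -c "
from h import *
st()"
```

```text
t 20.65 p [ 0.5667 -0.135   0.1309] rot [-1.7992e+02  4.0000e-02 -1.2636e+02] Ftool [ 0.49  0.8  -4.93] Mtool [-0.496  0.143 -0.007] g 89.6 j6 -67.0
```

On the floor. I open slowly with only a small first step.

Call:
play_rows:
  deltas:
    - [[0.016,0,0,-0.0005,0],[0.025,0,0,-0.0005,0],[0.04,0,0,-0.0005,0],[0.06,0,0,-0.0005,0],[0.085,0,0,-0.0005,0]]
  newtons: 20

```text
time_s: 21.15
tool_pos: [0.5662, -0.1349, 0.1301]
tool_rot: [180.0, -0.0, -126.4]
contact_force: [0.0, 0.8, 0.7]
gripper_width: 0.79
gripper_force: 0.0
```

Call:
play_rows:
  deltas:
    - [[0.085,0,0,0,0],[0.085,0,0,0,0],[0.085,0,0,-0.02,0],[0.085,0,0,-0.06,0],[0.085,0,0,-0.1,0]]

```text
time_s: 21.65
tool_pos: [0.5655, -0.1347, 0.2305]
tool_rot: [179.9, -0.1, -126.4]
contact_force: [0.6, -0.3, 0.0]
gripper_width: 0.997
gripper_force: 0.0
```

Call:
play_rows:
  deltas:
    - [[0.085,0,0,-0.04,0],[0.085,0,0,-0.07,0],[0.085,0,0,-0.07,0],[0.085,0,0,-0.07,0]]

```text
time_s: 22.05
tool_pos: [0.5666, -0.135, 0.3009]
tool_rot: [-179.9, 0.0, -126.4]
contact_force: [-0.8, -0.1, -0.0]
gripper_width: 0.996
gripper_force: 0.0
```

```bash
python3 -c "
from h import *
st()
c=shot('wrist');save(c,'w7')
for n in ('key','stand_floor'):
  print(n,[(round(r['score'],2),np.round(at_z(c,r['location'],.01),4)) for r in finder.place_of('wrist',n)])"
```

```text
t 22.05 p [ 0.5666 -0.135   0.3009] rot [-1.7990e+02  4.0000e-02 -1.2636e+02] Ftool [0.55 0.57 0.02] Mtool [ 0.023 -0.025 -0.034] g 0.0 j6 -67.0
key [(0.98, array([ 0.5015, -0.245 ,  0.01  ])), (0.95, array([ 0.638 , -0.2641,  0.01  ])), (0.94, array([ 0.568 , -0.1362,  0.01  ]))]
stand_floor [(0.63, array([ 0.5664, -0.1307,  0.01  ])), (0.61, array([0.5082, 0.0403, 0.01  ]))]
```

View pics/w7.png

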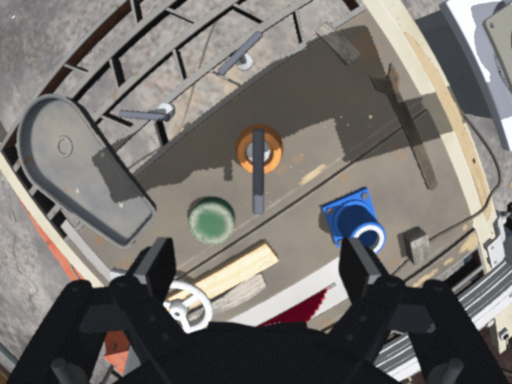

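The key stands upright in the stand at (259,150), with its bar from (258,128) to (258,212). The post, wax tin and off-cut are undisturbed, so I hand it in.

```bash
python3 -c "
from h import *
print(arm.sign_off())"
```

```text
the job is handed in; nothing more can be done
None
```

I seated the key fully on the square stem, turned it clockwise until the torque rose sharply at the stop, then drew it out and stood it back upright in its stand. I handed the job in at about 22 s, with the wrist force never reading above about 10 N and the other things on the table left alone.

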